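# Caliper a centrifuge sleeve in the lab's bench gauge

## Task

Check the wide grey centrifuge sleeve in the bench gauge: stand it upright on the gauge's bed between the open jaws, then slide the moving jaw shut until the sleeve is held against the fixed jaw and the sprung pad has clearly started to give. Squeeze it gently, let go of everything, and do not disturb the slim sleeve.

Things in the scene. Friction and masses are not known exactly. Their poses are not given: they have to be found in the camera images.
- sleeve: The wide sleeve: an upright grey plastic cylinder, 44 mm in diameter, 55 mm tall, about 0.09 kg, with a flush black rubber disc in its top (solid, no hole to grip). Origin at the centre of its underside, z up. It starts standing on the worktop.
- slim_sleeve: The other grey sleeve, a bystander: same height (55 mm) but only 28 mm in diameter. Origin at the centre of its underside. It, the wide sleeve and a specimen cup with a red lid (51 mm wide, 63 mm tall) stand near each other in any order.
- gauge: Bench gauge, fixed: dark steel bed 100 mm (x) by 290 mm (y) by 12 mm thick. Origin at the centre of its underside, on the worktop, z up; the jaw slides along its y. Bed top at z = 12 mm. The steel fixed jaw near the -y end is 56 mm wide, its top at z = 64 mm, its face at y = -100 mm, looking to +y. A wide sleeve touching that face has its axis at y = -78 mm; it belongs near x = 0.
- jaw: Sliding jaw; stays where left, needs 7 N to slide. Axes as the gauge's; origin on the bed's top (z = 12 mm) under its tab, a black post 18 x 18 mm, free from 25 to 70 mm above the origin: grip or push it. Body reaches 40 mm to -y (51 mm tall) and 30 mm to +y. Starts at gauge y = 63 to 88 mm. With the wide sleeve against the fixed jaw the pad meets it at y = 2 mm, is fully in at -10; -4 is right.
- pad (a point): Centre of the flat steel face of the jaw's sprung pad (44 mm wide, 30 mm tall), 28 mm above the jaw's origin and, when free, 58 mm from it towards -y. It can be pushed in by 12 mm: 2.5 N at first give, 4.9 N fully in, then solid. It pushes a standing sleeve along the bed without giving, until the fixed jaw stops the sleeve.
Not all that is in view belongs to the job. What is shaped like the sleeve but pink or yellow is not meant.

How it is judged:
On the way, in this order (a step that is already met when the one before it is completed fails the run):
1. the wide sleeve stands upright on the bed between the jaws and is let go (x of sleeve in the frame of gauge between -0.02 and 0.02 m and y of sleeve in the frame of gauge above -0.085 m and y of sleeve in the frame of jaw below -0.07 m and z of sleeve in the frame of gauge between 0.008 and 0.016 m and angle between sleeve's own z axis and vertical below 0.15 rad and contact force between sleeve and the fingers below 0.1 N), for 0.2 s.
2. the sliding jaw's pad presses the sleeve against the fixed jaw (contact force between sleeve and jaw above 1.5 N and y of sleeve in the frame of gauge below -0.074 m), for 0.2 s.
At the end, for the whole second after the job is handed in: The wide sleeve stands upright (within 0.15 rad) and still on the gauge's bed, its axis within 20 mm of the middle of the jaws' width and its side against the fixed jaw (within 4 mm), and the sliding jaw, left by itself, keeps pressing on it with more than 1.5 N: its sprung pad is pushed in (all of step 2 and x of sleeve in the frame of gauge between -0.02 and 0.02 m and z of sleeve in the frame of gauge between 0.008 and 0.016 m and angle between sleeve's own z axis and vertical below 0.15 rad and linear speed of sleeve below 0.02 m/s); the robot touches nothing.
It fails at once if the sleeve is squeezed by the sliding jaw with more than 30 N (contact force between sleeve and jaw above 30 N).
It fails at once if the slim sleeve is moved by more than 30 mm or tipped over (distance of slim_sleeve from where it was at the start of the episode above 0.03 m or angle between slim_sleeve's own z axis and vertical above 0.5 rad).
It also fails if it takes over 51 s, if anything falls off the work surface, if the arm or the gripper's body presses on something with over 40 N, if the wrist force passes 120 N, or if a joint passes its speed limit or range.

## Robot

A 6-joint arm with a two-finger parallel gripper is mounted at the origin on the work surface. World frame = base frame: x ahead of the robot, y to its left, z up, the work surface at z = 0. Lengths are in m, angles in rad, forces in N, time in s.
With the tool pointing down it reaches from about 0.425 to 0.95 m from the base axis. Payload 3.5 kg.
Tool frame: the origin (TCP) lies on the mounting face of the last link; the fingertips stand 173 mm ahead of it and the grasp point (between the pads) lies 155 mm ahead of it; z points along the fingers, x is the direction in which the jaws open and shut, and the axes are right-handed (so a half turn about z gives the same grasp; the last joint's range is limited). The gripper opens to 85 mm and grips with 20 to 120 N. Pads are 22 mm wide; open, the fingers measure 114 mm over their backs; the gripper's body (76 mm by 85 mm) begins 54 mm behind the grasp point. The pads swing forward as they close: fully open they stand 13 mm farther back than shut.
Start: joints at [0.967, 0.286, 1.577, -0, 1.279, -0.15], TCP at [0.296, 0.607, 0.405] pointing down, gripper open.
Joint ranges: [-2.77, 2.77], [-0.9, 2.22], [0.21, 2.48], [-1.53, 4.67], [0.24, 2.81], [-2.84, 2.84]. Speed limits (rad/s): [2.79, 2.79, 3.14, 3.14, 3.14, 3.14].

## Interface

Orientations are given as a unit quaternion [x, y, z, w].
In Python, from plant import get_state, read_camera, sign_off gives the robot as it stands.
- The arm moves only by the shell command python3 -m jog 'ROWS' [FORCE]. ROWS is JSON, a list of rows, each an object of numbers: "grip": the closure, from 0 (fully open) to 1 (shut); "x", "y", "z": the shift along the tool's x, y, z in mm; "rx", "ry", "rz": the turn, a rotation vector about the tool's x, y, z in degrees. A call has 1 to 8 rows; each row shifts and turns the commanded pose from where the row before left it, along the tool's axes as they then stand; what a row does not reach is not made up. A row lasts 1/12 s, in which the tool goes at most 41.7 mm and 7.16 degrees, less where a joint would pass 70% of its speed; a pose out of reach is approached as far as the arm can. A call with a gripper value outside its range is refused whole. The fingers move at their own pace and stop on an object; FORCE is the grip in N (left out, the last holds). Time passes only in rows, so rows that do not move let the fingers close. It gives the time, the measured TCP pose, the force and the opening at its end, in the units of the state.
- get_state(): the state, without advancing time (a new reading comes with each control period).
- read_camera(name): name is "scene" or "top"; returns a dict with "frame" (480x640x3 uint8, red, green, blue), "intrinsics" (3x3 intrinsics, pixels), "k1" (the pictures are not rectified: a ray, as slopes to the right and down, at radius r is drawn at 1 + k1 r^2 times it, then the intrinsics apply), "R" (3x3) and "t" (3): a world point X has camera coordinates R X + t. Camera axes: x right, y down, z forward; pixel columns grow to the right and rows downward; lengths in m; the calibration is good to about 2 mm. A picture is of the moment at which its call begins. There is no depth.
- sign_off(): hands the job in, once; it reports no verdict.
The state is a dict: "time": time; "qpos": joint angles; "dq": joint speeds; "joint_efforts": joint torques, N m; "eef_pos": TCP position; "tcp_rot": TCP orientation; "contact_force": force on the tool from outside, world axes, zero at the start; "wrist_torque": the same for the moment, N m; "opening": opening from 0.0 (shut) to 1.0 (fully open).
Only numpy, scipy, OpenCV 4.12 (cv2) and the standard library are available. Lean on these libraries where they do the work, as an engineer would, in place of code of your own. Each camera call takes 0.05 s, during which the arm holds its last target.

## Working session

There is one attempt and no reset: what is moved stays moved. The work goes in short steps, Python scripts to look and compute and a shell command to move; the robot and the scene stay as the last step left them, time stands still between calls to the robot, and variables do not carry over. Pictures are saved under pics/ and viewed, and the job is handed in when it is done.

```bash
ls; mkdir -p pics; python3 - <<'E'
from plant import get_state, read_camera
import cv2
for n in ("scene","top"):
    c=read_camera(n); cv2.imwrite(f"pics/{n}0.png",c["frame"][:,:,::-1])
    print(n,c["intrinsics"],c["k1"],c["R"],c["t"])
print(get_state())
E
```

```text
pics
scene [[575.80483478   0.         317.6417085 ]
 [  0.         575.80483478 246.01657226]
 [  0.           0.           1.        ]] -0.02139473298286872 [[ 0.23248744  0.97235154 -0.02195601]
 [ 0.54713009 -0.14941503 -0.82360416]
 [-0.80411334  0.17946483 -0.5667399 ]] [-0.20549238 -0.21893367  1.40381074]
top [[443.60730383   0.         314.98361377]
 [  0.         443.60730383 237.44208383]
 [  0.           0.           1.        ]] -0.055980238925224864 [[ 0.02853547 -0.99956091  0.00798189]
 [-0.99339563 -0.02924544 -0.11094962]
 [ 0.11113434 -0.00476317 -0.99379398]] [0.09804789 0.5294798  0.70239296]
{'time': 0.1, 'qpos': array([ 9.66976188e-01,  2.87103201e-01,  1.57805081e+00,  5.53074370e-07,
        1.27862158e+00, -1.50003070e-01]), 'dq': array([ 0.00064824, -0.00188262, -0.00402862,  0.00291219,  0.00065904,
        0.00035306]), 'joint_efforts': array([ 8.02229933e-04, -4.07298732e+01, -2.93697792e+01, -1.13988488e-04,
        3.45434601e-03,  2.14194188e-06]), 'eef_pos': array([0.29576102, 0.60649475, 0.40345674]), 'tcp_rot': array([ 8.48055970e-01,  5.29905539e-01, -1.00177117e-03,  4.33311207e-04]), 'contact_force': array([0.27180333, 0.7031093 , 0.45568316]), 'wrist_torque': array([-0.02772898, -0.07133335, -0.04585582]), 'opening': 1.0008072784075315}
```

View pics/scene0.png

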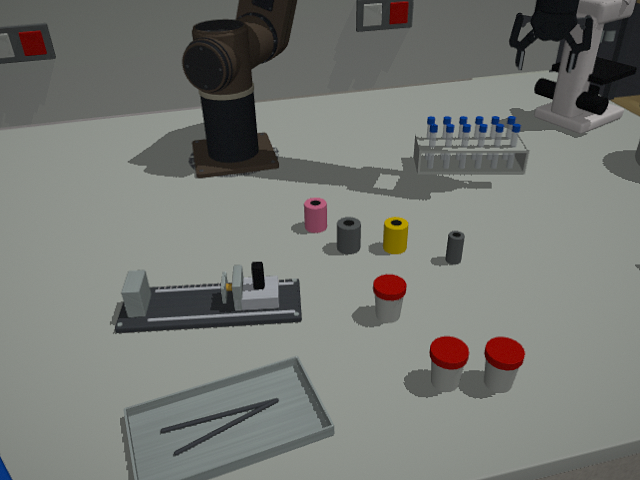

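View pics/top0.png

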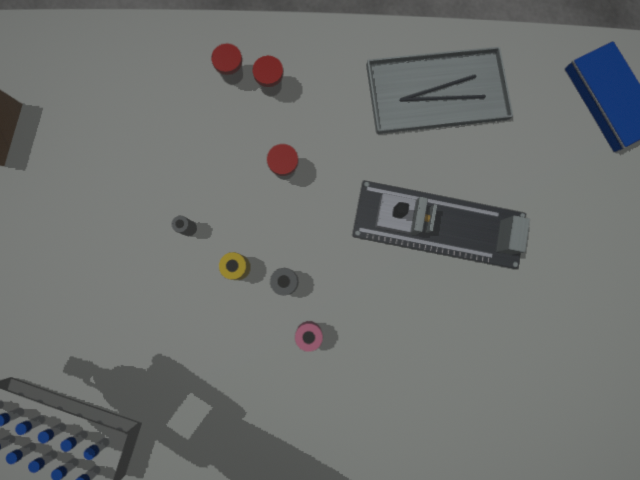

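Scene picture: the cylinders are pink (316,215), grey wide (349,235), yellow (396,235) and grey slim (455,247). In the top view they are pink (309,337), wide grey (285,281), yellow (232,266) and slim (182,225). The wide grey one fits the description. I'll confirm it, along with the gauge, in crops.

```bash
python3 - <<'E'
import cv2
t=cv2.imread("pics/top0.png"); s=cv2.imread("pics/scene0.png")
cv2.imwrite("pics/c1.png",cv2.resize(t[240:320,160:320],None,fx=5,fy=5,interpolation=cv2.INTER_CUBIC))
cv2.imwrite("pics/c2.png",cv2.resize(t[170:280,345:535],None,fx=4,fy=4,interpolation=cv2.INTER_CUBIC))
cv2.imwrite("pics/c3.png",cv2.resize(s[190:340,110:310],None,fx=4,fy=4,interpolation=cv2.INTER_CUBIC))
cv2.imwrite("pics/c4.png",cv2.resize(s[180:280,290:480],None,fx=4,fy=4,interpolation=cv2.INTER_CUBIC))
E
```

```text
(no output)
```

View pics/c1.png

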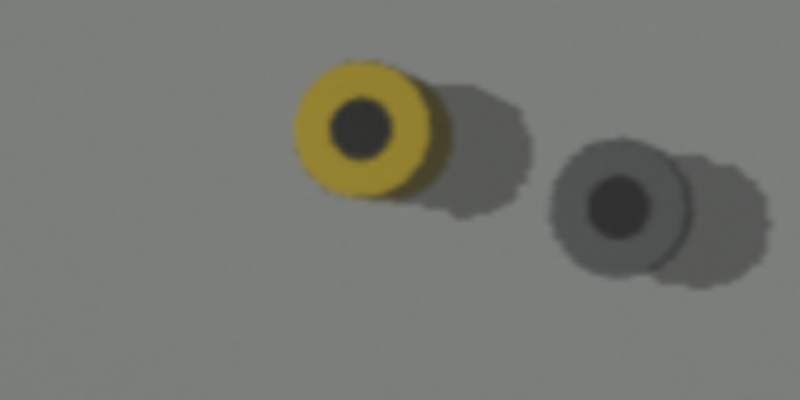

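View pics/c2.png

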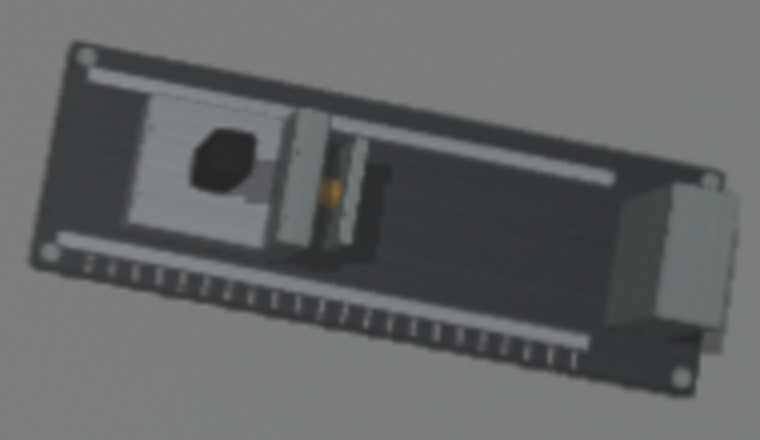

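View pics/c3.png

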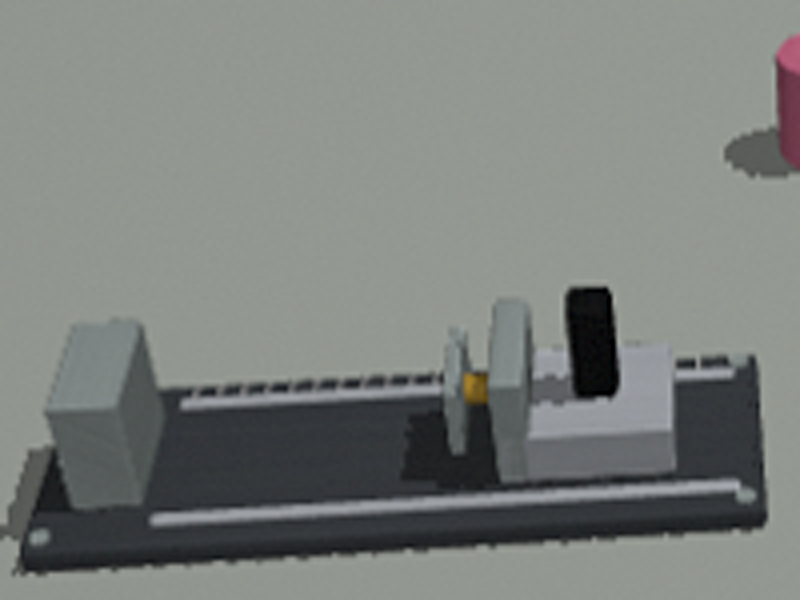

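View pics/c4.png

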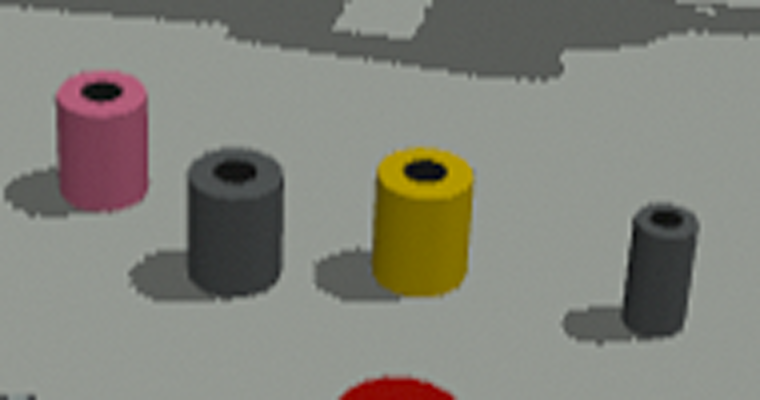

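```bash
cat > h.py <<'E'
import numpy as np, cv2
from scipy.optimize import least_squares
from plant import get_state, read_camera
def ray(c,px):
    K=c["intrinsics"];d=np.array([(px[0]-K[0,2])/K[0,0],(px[1]-K[1,2])/K[1,1]])
    s=d.copy()
    for _ in range(20): s=d/(1+c["k1"]*(s@s))
    return -c["R"].T@c["t"], c["R"].T@np.array([s[0],s[1],1])
def at(c,px,z):
    o,v=ray(c,px); return (o+v*(z-o[2])/v[2])
def proj(c,X):
    p=c["R"]@X+c["t"]; s=p[:2]/p[2]; s=s*(1+c["k1"]*(s@s)); K=c["intrinsics"]
    return np.array([K[0,0]*s[0]+K[0,2],K[1,1]*s[1]+K[1,2]])
E
cat > m.py <<'E'
from h import *
T=read_camera("top");S=read_camera("scene")
print("cams",-T["R"].T@T["t"],-S["R"].T@S["t"])
o1=lambda u,v:(160+u/5,240+v/5); o2=lambda u,v:(345+u/4,170+v/4)
o3=lambda u,v:(110+u/4,190+v/4); o4=lambda u,v:(290+u/4,180+v/4)
print("sleeve top", at(T,o1(618,208),.055), at(T,o1(620,207),.055), at(S,o4(235,173),.055))
print("left/right", at(T,o1(550,208),.055)-at(T,o1(688,208),.055))
print("yellow", at(T,o1(362,129),.055),"pink",at(T,(309,337),.055),"cup",at(T,(283,160),.063))
print("slim",at(T,(181,223),.055),at(S,o4(665,219),.055))
C=[at(T,o2(*p),.012) for p in [(75,43),(32,265),(722,174),(692,393)]]
for p in C: print(p)
# corners: (+x,+y),( -x,+y),(+x,-y),(-x,-y)
L=np.array([[.05,.145],[-.05,.145],[.05,-.145],[-.05,-.145]])
D=[at(S,o3(*p),.012) for p in [(755,355),(765,512),(30,548)]]
LD=np.array([[-.05,.145],[.05,.145],[.05,-.145]])
def f(p,C=C,L=L):
    c,s=np.cos(p[2]),np.sin(p[2]);R=np.array([[c,-s],[s,c]])
    return np.concatenate([R@l+p[:2]-q[:2] for l,q in zip(L,C)])
r=least_squares(f,[.6,-.1,-.2]);print("gauge top",r.x,r.fun.round(4))
r2=least_squares(lambda p:f(p,D,LD),[.6,-.1,-.2]);print("gauge scene",r2.x,r2.fun.round(4))
g=(r.x+r2.x)/2
c,s=np.cos(g[2]),np.sin(g[2]);R=np.array([[c,-s],[s,c]])
G=lambda w:R.T@(w[:2]-g[:2])
print("tab top", G(at(T,o2(240,148),.082)), G(at(S,o3(590,292),.082)))
print("jaw back edge", G(at(T,o2(150,95),.037)),G(at(T,o2(130,222),.037)))
print("tab world",at(T,o2(240,148),.082))
print("fixed top left edge corners",G(at(T,o2(675,185),.064)),G(at(T,o2(655,318),.064)))
E
python3 m.py
```

```text
cams [0.4451251  0.11683533 0.75599687] [ 1.29638254 -0.0848358   0.61076909]
sleeve top [0.45219893 0.16082852 0.055     ] [0.45253069 0.16021069 0.055     ] [0.45219356 0.16214452 0.055     ]
left/right [-0.00127712  0.04340012  0.        ]
yellow [0.47461444 0.24260991 0.055     ] pink [0.36749411 0.11833223 0.055     ] cup [0.64616711 0.16841377 0.063     ]
slim [0.54045323 0.32847746 0.055     ] [0.53775881 0.33181936 0.055     ]
[0.62865737 0.03239584 0.012     ]
[0.53224202 0.04910563 0.012     ]
[ 0.58061987 -0.2490147   0.012     ]
[ 0.48576389 -0.23355173  0.012     ]
gauge top [ 0.55682079 -0.10026624 -0.16608406] [ 0.0014  0.0021 -0.0008  0.0019  0.0015 -0.0025 -0.0022 -0.0015]
gauge scene [ 0.55685602 -0.09779863 -0.18001954] [-0.      0.0028 -0.0001  0.0016  0.0001 -0.0044]
tab top [0.00203016 0.07625967] [-0.00392793  0.08071218]
jaw back edge [0.02629358 0.10901293] [-0.02750137  0.10739202]
tab world [ 0.57196935 -0.02426136  0.082     ]
fixed top left edge corners [ 0.02713065 -0.10174418] [-0.02741473 -0.10178395]
```

```bash
python3 -m jog '[{"rz":7},{"rz":7},{"rz":7},{"rz":7},{"rz":7},{"rz":7},{"rz":7},{"rz":7}]' 40; python3 -m jog '[{"rz":7},{"rz":7},{"rz":3.6},{}]'
cat > d.py <<'E'
import sys
from h import *
from scipy.spatial.transform import Rotation as Ro
def delta(P):
    s=get_state(); R=Ro.from_quat(s["tcp_rot"]).as_matrix()
    print("xang",np.degrees(np.arctan2(R[1,0],R[0,0])),"tilt",R[:2,2], "grasp",s["eef_pos"]+R[:,2]*.155,"open",s["opening"],"F",s["contact_force"].round(1),"t",s["time"])
    want=np.array(P,float)-np.array([0,0,-.155]) # grasp point -> tcp, tool down
    print("tool shift mm",(R.T@(want-s["eef_pos"])*1000).round(1))
if __name__=="__main__": delta([float(a) for a in sys.argv[1:4]])
E
python3 d.py 0.4522 0.161 0.12
```

```text
xang 64.00229789838949 tilt [-0.00088446 -0.00123602] grasp [0.29563692 0.60638335 0.24884274] open 0.9982416642052979 F [-0.2 -1.6  0.2] t 0.2
tool shift mm [-331.7  335.9  129.3]$[0]: bad value
$[0]: bad value
```

```bash
python3 -m jog '[{"grip":0,"x":0,"y":0,"z":0,"rx":0,"ry":0,"rz":7}]' 40; python3 -m jog '[{"grip":0,"rz":7}]'
```

```text
time: 0.28
eef_pos: [0.2958, 0.6066, 0.4042]
tcp_rot: [0.879, 0.476, -0.0, 0.0]
contact_force: [-0.2, -0.0, 0.1]
opening: 0.997$[0]: bad value
```

```bash
python3 -m jog '[{"grip":0,"x":0,"y":0,"z":0,"rx":0,"ry":0,"rz":7},{"grip":0,"x":0,"y":0,"z":0,"rx":0,"ry":0,"rz":7},{"grip":0,"x":0,"y":0,"z":0,"rx":0,"ry":0,"rz":7},{"grip":0,"x":0,"y":0,"z":0,"rx":0,"ry":0,"rz":7},{"grip":0,"x":0,"y":0,"z":0,"rx":0,"ry":0,"rz":7},{"grip":0,"x":0,"y":0,"z":0,"rx":0,"ry":0,"rz":7},{"grip":0,"x":0,"y":0,"z":0,"rx":0,"ry":0,"rz":7},{"grip":0,"x":0,"y":0,"z":0,"rx":0,"ry":0,"rz":7}]' ; python3 -m jog '[{"grip":0,"x":0,"y":0,"z":0,"rx":0,"ry":0,"rz":7},{"grip":0,"x":0,"y":0,"z":0,"rx":0,"ry":0,"rz":3.5},{"grip":0,"x":0,"y":0,"z":0,"rx":0,"ry":0,"rz":0}]';python3 d.py 0.4522 0.161 0.12
```

```text
time: 0.95
eef_pos: [0.2958, 0.6066, 0.4043]
tcp_rot: [1.0, 0.006, -0.0, 0.0]
contact_force: [-1.7, 0.7, 0.3]
opening: 1.002
time: 1.2
eef_pos: [0.2958, 0.6066, 0.4043]
tcp_rot: [0.997, -0.083, -0.0, 0.0]
contact_force: [0.1, -1.3, 0.1]
opening: 0.999
xang -9.554597390016648 tilt [-0.00038343 -0.0005514 ] grasp [0.29576347 0.60654872 0.24934682] open 0.9989338125584658 F [ 0.1 -1.3  0.1] t 1.2
tool shift mm [228.2 413.4 129.5]
```

```bash
python3 -m jog '[{"grip":0,"x":14,"y":26,"z":0,"rx":0,"ry":0,"rz":0},{"grip":0,"x":14,"y":26,"z":0,"rx":0,"ry":0,"rz":0},{"grip":0,"x":14,"y":26,"z":0,"rx":0,"ry":0,"rz":0},{"grip":0,"x":14,"y":26,"z":0,"rx":0,"ry":0,"rz":0},{"grip":0,"x":14,"y":26,"z":0,"rx":0,"ry":0,"rz":0},{"grip":0,"x":14,"y":26,"z":0,"rx":0,"ry":0,"rz":0},{"grip":0,"x":14,"y":26,"z":0,"rx":0,"ry":0,"rz":0},{"grip":0,"x":14,"y":26,"z":0,"rx":0,"ry":0,"rz":0}]';python3 -m jog '[{"grip":0,"x":14,"y":26,"z":15,"rx":0,"ry":0,"rz":0},{"grip":0,"x":14,"y":26,"z":15,"rx":0,"ry":0,"rz":0},{"grip":0,"x":14,"y":26,"z":15,"rx":0,"ry":0,"rz":0},{"grip":0,"x":14,"y":26,"z":15,"rx":0,"ry":0,"rz":0},{"grip":0,"x":14,"y":26,"z":15,"rx":0,"ry":0,"rz":0},{"grip":0,"x":14,"y":26,"z":15,"rx":0,"ry":0,"rz":0},{"grip":0,"x":14,"y":26,"z":15,"rx":0,"ry":0,"rz":0},{"grip":0,"x":0,"y":0,"z":0,"rx":0,"ry":0,"rz":0}]';python3 d.py 0.4522 0.161 0.035
```

```text
time: 1.87
eef_pos: [0.3721, 0.3817, 0.4047]
tcp_rot: [0.997, -0.082, 0.0, 0.0]
contact_force: [0.7, 0.3, 0.2]
opening: 1.001
time: 2.53
eef_pos: [0.4386, 0.1838, 0.2966]
tcp_rot: [0.996, -0.084, -0.002, 0.001]
contact_force: [-0.7, 0.7, -0.3]
opening: 1.002
xang -9.636233817121111 tilt [-0.0049022  -0.00251462] grasp [0.43788817 0.18342775 0.14164912] open 1.00246484009548 F [-0.7  0.7 -0.3] t 2.5333
tool shift mm [ 17.7  19.9 106.6]
```

```bash
python3 -m jog '[{"grip":0,"x":17.7,"y":19.9,"z":0,"rx":0,"ry":0,"rz":0},{"grip":0,"x":0,"y":0,"z":0,"rx":0,"ry":0,"rz":0},{"grip":0,"x":0,"y":0,"z":0,"rx":0,"ry":0,"rz":0}]';python3 d.py 0.4522 0.161 0.035; python3 - <<'E'
from h import *
s=read_camera("scene")["frame"];t=read_camera("top")["frame"]
a=cv2.resize(s[100:300,220:480],None,fx=1.5,fy=1.5);b=cv2.resize(t[180:380,160:420],None,fx=1.5,fy=1.5)
cv2.imwrite("pics/a1.png",np.hstack([a,b])[:,:,::-1])
E
```

```text
time: 2.78
eef_pos: [0.4532, 0.1645, 0.3001]
tcp_rot: [0.997, -0.083, 0.0, -0.0]
contact_force: [0.6, 0.4, 1.1]
opening: 0.999
xang -9.548450284499326 tilt [0.00050272 0.00045247] grasp [0.45332444 0.16454176 0.14514553] open 0.9993527530933499 F [0.6 0.4 1.1] t 2.7833
tool shift mm [ -0.5   3.7 110.1]
```

View pics/a1.png

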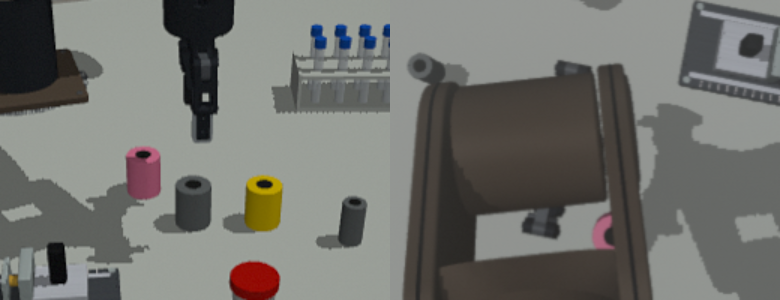

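The scene view (left half) shows the gripper above the wide grey sleeve at crop (193,200), edge-on and clear of pink and yellow. Descending.

```bash
python3 -m jog '[{"grip":0,"x":-0.5,"y":3.7,"z":15,"rx":0,"ry":0,"rz":0},{"grip":0,"x":0,"y":0,"z":20,"rx":0,"ry":0,"rz":0},{"grip":0,"x":0,"y":0,"z":20,"rx":0,"ry":0,"rz":0},{"grip":0,"x":0,"y":0,"z":20,"rx":0,"ry":0,"rz":0},{"grip":0,"x":0,"y":0,"z":20,"rx":0,"ry":0,"rz":0},{"grip":0,"x":0,"y":0,"z":13,"rx":0,"ry":0,"rz":0},{"grip":0,"x":0,"y":0,"z":0,"rx":0,"ry":0,"rz":0},{"grip":0,"x":0,"y":0,"z":0,"rx":0,"ry":0,"rz":0}]' 25;python3 d.py 0.4522 0.161 0.035;python3 - <<'E'
from h import *
s=read_camera("scene")["frame"]
cv2.imwrite("pics/a2.png",cv2.resize(s[130:290,270:480],None,fx=3.5,fy=3.5)[:,:,::-1])
E
```

```text
time: 3.55
eef_pos: [0.4511, 0.1621, 0.1914]
tcp_rot: [0.997, -0.082, -0.001, 0.0]
contact_force: [0.1, -0.2, -0.4]
opening: 0.998
xang -9.405004013563422 tilt [-1.60552461e-03 -5.64613532e-05] grasp [0.45088807 0.16204249 0.03641852] open 0.9980892088457901 F [ 0.1 -0.2 -0.4] t 3.55
tool shift mm [1.2 0.9 1.4]
```

View pics/a2.png

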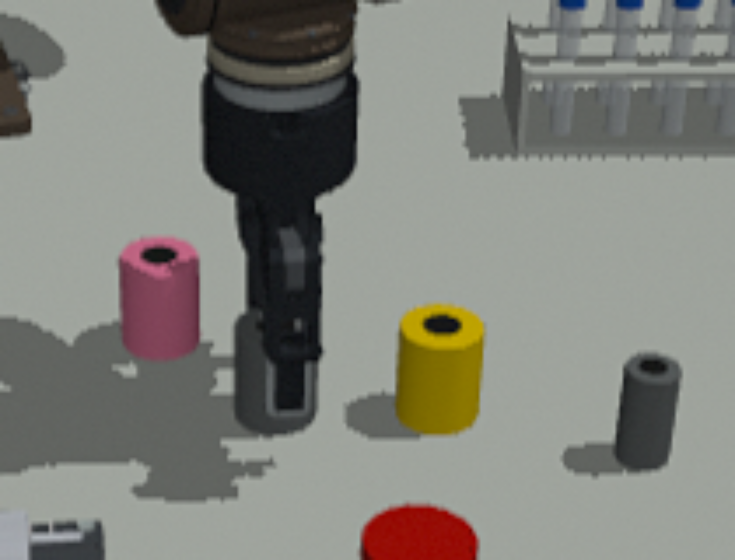

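Fingers straddle the sleeve (front finger at crop (290,385), sleeve axis at about (275,370), matching the expected parallax). Closing.

```bash
python3 -m jog '[{"grip":0.8,"x":1,"y":1,"z":0,"rx":0,"ry":0,"rz":0},{"grip":0.8,"x":0,"y":0,"z":0,"rx":0,"ry":0,"rz":0},{"grip":0.8,"x":0,"y":0,"z":0,"rx":0,"ry":0,"rz":0},{"grip":0.8,"x":0,"y":0,"z":0,"rx":0,"ry":0,"rz":0},{"grip":0.8,"x":0,"y":0,"z":0,"rx":0,"ry":0,"rz":0},{"grip":0.8,"x":0,"y":0,"z":0,"rx":0,"ry":0,"rz":0}]' 30; python3 -m jog '[{"grip":0.8,"x":0,"y":0,"z":0,"rx":0,"ry":0,"rz":0},{"grip":0.8,"x":0,"y":0,"z":0,"rx":0,"ry":0,"rz":0},{"grip":0.8,"x":0,"y":0,"z":0,"rx":0,"ry":0,"rz":0},{"grip":0.8,"x":0,"y":0,"z":0,"rx":0,"ry":0,"rz":0}]'; python3 d.py 0.4522 0.161 0.035
```

```text
time: 4.1
eef_pos: [0.453, 0.1602, 0.1928]
tcp_rot: [0.997, -0.083, 0.001, -0.0]
contact_force: [-0.9, 0.1, 5.7]
opening: 0.504
time: 4.43
eef_pos: [0.4531, 0.1602, 0.1928]
tcp_rot: [0.997, -0.083, 0.001, -0.0]
contact_force: [-1.0, -0.5, 7.4]
opening: 0.508
xang -9.508957406710733 tilt [0.00131705 0.00029366] grasp [0.45331196 0.16021277 0.03778928] open 0.50770495497779 F [-1.  -0.5  7.4] t 4.4333
tool shift mm [-1.  -0.7  2.8]
```

```bash
python3 -m jog '[{"grip":0.8,"x":0,"y":0,"z":-15,"rx":0,"ry":0,"rz":0},{"grip":0.8,"x":0,"y":0,"z":-25,"rx":0,"ry":0,"rz":0},{"grip":0.8,"x":0,"y":0,"z":-25,"rx":0,"ry":0,"rz":0},{"grip":0.8,"x":0,"y":0,"z":-25,"rx":0,"ry":0,"rz":0},{"grip":0.8,"x":0,"y":0,"z":-15,"rx":0,"ry":0,"rz":0},{"grip":0.8,"x":0,"y":0,"z":0,"rx":0,"ry":0,"rz":0},{"grip":0.8,"x":0,"y":0,"z":0,"rx":0,"ry":0,"rz":0}]'; python3 - <<'E'
import numpy as np
from d import delta
y=-.045;a=-.170
P=[.5568-np.sin(a)*y,-.099+np.cos(a)*y,.143];print(P);delta(P)
E
```

```text
time: 5.02
eef_pos: [0.4525, 0.16, 0.2968]
tcp_rot: [0.997, -0.083, 0.001, -0.0]
contact_force: [-0.6, 0.0, -2.4]
opening: 0.513
[np.float64(0.5491867942919851), np.float64(-0.14335131451093025), 0.143]
xang -9.506149230712028 tilt [1.26988643e-03 8.54184329e-05] grasp [0.45264831 0.1600458  0.14184193] open 0.5131095190733563 F [-0.6  0.  -2.4] t 5.0167
tool shift mm [145.5 283.2  -1.1]
```

```bash
python3 -m jog '[{"grip":0.8,"x":10,"y":20,"z":0,"rx":0,"ry":0,"rz":0},{"grip":0.8,"x":12,"y":24,"z":0,"rx":0,"ry":0,"rz":0},{"grip":0.8,"x":13,"y":25,"z":0,"rx":0,"ry":0,"rz":0},{"grip":0.8,"x":13,"y":25,"z":0,"rx":0,"ry":0,"rz":0},{"grip":0.8,"x":13,"y":25,"z":0,"rx":0,"ry":0,"rz":0},{"grip":0.8,"x":13,"y":25,"z":0,"rx":0,"ry":0,"rz":0},{"grip":0.8,"x":13,"y":25,"z":0,"rx":0,"ry":0,"rz":0},{"grip":0.8,"x":13,"y":25,"z":0,"rx":0,"ry":0,"rz":0}]'; python3 -m jog '[{"grip":0.8,"x":13,"y":25,"z":0,"rx":0,"ry":0,"rz":0},{"grip":0.8,"x":13,"y":25,"z":0,"rx":0,"ry":0,"rz":0},{"grip":0.8,"x":11,"y":22,"z":0,"rx":0,"ry":0,"rz":0},{"grip":0.8,"x":8,"y":17,"z":0,"rx":0,"ry":0,"rz":0},{"grip":0.8,"x":0,"y":0,"z":0,"rx":0,"ry":0,"rz":0},{"grip":0.8,"x":0,"y":0,"z":0,"rx":0,"ry":0,"rz":0},{"grip":0.8,"x":0,"y":0,"z":0,"rx":0,"ry":0,"rz":0}]'; python3 d.py .5492 -.1433 .0515;python3 - <<'E'
from h import *
s=read_camera("scene")["frame"];t=read_camera("top")["frame"]
a=cv2.resize(s[170:350,100:360],None,fx=3,fy=3);b=cv2.resize(t[150:330,330:590],None,fx=3,fy=3)
cv2.imwrite("pics/b1.png",a[:,:,::-1]);cv2.imwrite("pics/b2.png",b[:,:,::-1])
E
```

```text
time: 5.68
eef_pos: [0.5185, -0.0489, 0.2939]
tcp_rot: [0.997, -0.083, -0.002, -0.0]
contact_force: [-0.4, 0.8, -0.4]
opening: 0.508
time: 6.27
eef_pos: [0.5481, -0.1423, 0.2946]
tcp_rot: [0.997, -0.083, -0.002, -0.001]
contact_force: [0.7, -0.1, -0.8]
opening: 0.509
xang -9.505326751632774 tilt [-0.00362318  0.00203668] grasp [ 0.54749409 -0.14195703  0.13961521] open 0.5085903734906259 F [ 0.7 -0.1 -0.8] t 6.2667
tool shift mm [ 1.6  0.9 88.1]
```

View pics/b1.png

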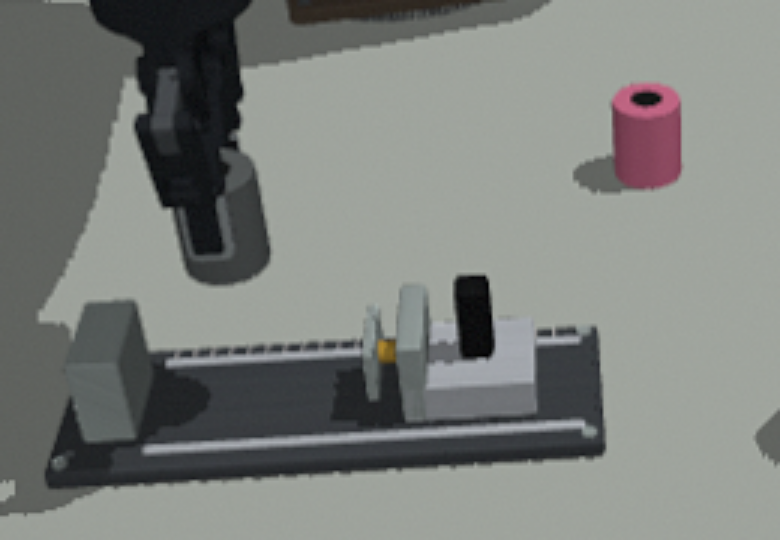

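View pics/b2.png

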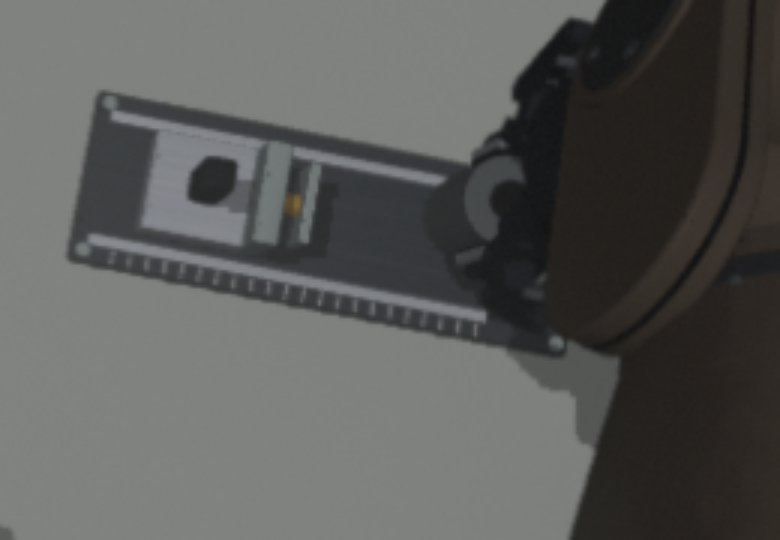

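Sleeve is held upright at scene crop (222,220), over the free bed between the fixed jaw (105,370) and the pad (372,350). Lowering.

```bash
python3 -m jog '[{"grip":0.8,"x":1.6,"y":0.9,"z":15,"rx":0,"ry":0,"rz":0},{"grip":0.8,"x":0,"y":0,"z":20,"rx":0,"ry":0,"rz":0},{"grip":0.8,"x":0,"y":0,"z":20,"rx":0,"ry":0,"rz":0},{"grip":0.8,"x":0,"y":0,"z":15,"rx":0,"ry":0,"rz":0},{"grip":0.8,"x":0,"y":0,"z":10,"rx":0,"ry":0,"rz":0},{"grip":0.8,"x":0,"y":0,"z":0,"rx":0,"ry":0,"rz":0},{"grip":0.8,"x":0,"y":0,"z":0,"rx":0,"ry":0,"rz":0},{"grip":0.8,"x":0,"y":0,"z":0,"rx":0,"ry":0,"rz":0}]'; python3 d.py .5492 -.1433 .0505;python3 - <<'E'
from h import *
s=read_camera("scene")["frame"]
a=cv2.resize(s[170:350,100:360],None,fx=3,fy=3)
cv2.imwrite("pics/b3.png",a[:,:,::-1])
E
```

```text
time: 7.03
eef_pos: [0.5508, -0.144, 0.2179]
tcp_rot: [0.997, -0.083, 0.001, 0.0]
contact_force: [0.7, -0.8, -0.7]
opening: 0.506
xang -9.469788969581701 tilt [ 0.001803  -0.0008178] grasp [ 0.55103149 -0.14409553  0.06286011] open 0.5063624838142934 F [ 0.7 -0.8 -0.7] t 7.0333
tool shift mm [-1.7 -0.4 12.4]
```

View pics/b3.png

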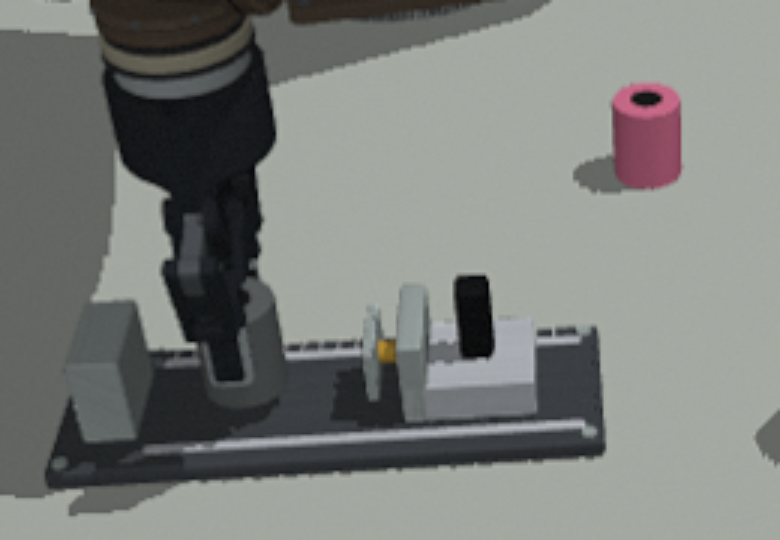

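```bash
python3 -m jog '[{"grip":0.8,"x":-1,"y":0,"z":6,"rx":0,"ry":0,"rz":0},{"grip":0.8,"x":0,"y":0,"z":4,"rx":0,"ry":0,"rz":0},{"grip":0.8,"x":0,"y":0,"z":1.5,"rx":0,"ry":0,"rz":0},{"grip":0.8,"x":0,"y":0,"z":0,"rx":0,"ry":0,"rz":0},{"grip":0.8,"x":0,"y":0,"z":0,"rx":0,"ry":0,"rz":0},{"grip":0.8,"x":0,"y":0,"z":0,"rx":0,"ry":0,"rz":0}]'; python3 d.py .5492 -.1433 .0505
```

```text
time: 7.58
eef_pos: [0.5493, -0.144, 0.2052]
tcp_rot: [0.997, -0.083, 0.0, -0.0]
contact_force: [1.0, -1.0, -0.5]
opening: 0.508
xang -9.507061538932872 tilt [2.07430638e-05 1.15693066e-05] grasp [ 0.54925863 -0.14398436  0.05018375] open 0.5083032416465482 F [ 1.  -1.  -0.5] t 7.5833
tool shift mm [-0.2 -0.7 -0.3]
```

```bash
python3 -m jog '[{"grip":0.8,"x":0,"y":0,"z":0.8,"rx":0,"ry":0,"rz":0},{"grip":0.8,"x":0,"y":0,"z":0,"rx":0,"ry":0,"rz":0},{"grip":0.8,"x":0,"y":0,"z":0,"rx":0,"ry":0,"rz":0}]'
```

```text
time: 7.83
eef_pos: [0.5494, -0.144, 0.2048]
tcp_rot: [0.997, -0.083, 0.0, 0.0]
contact_force: [-1.0, 0.3, 1.1]
opening: 0.513
```

Contact with the bed is beginning (Fz has turned positive). Releasing and lifting.

```bash
python3 -m jog '[{"grip":0.3,"x":0,"y":0,"z":0,"rx":0,"ry":0,"rz":0},{"grip":0,"x":0,"y":0,"z":0,"rx":0,"ry":0,"rz":0},{"grip":0,"x":0,"y":0,"z":0,"rx":0,"ry":0,"rz":0},{"grip":0,"x":0,"y":0,"z":0,"rx":0,"ry":0,"rz":0},{"grip":0,"x":0,"y":0,"z":0,"rx":0,"ry":0,"rz":0},{"grip":0,"x":0,"y":0,"z":0,"rx":0,"ry":0,"rz":0}]'; python3 -m jog '[{"grip":0,"x":0,"y":0,"z":-15,"rx":0,"ry":0,"rz":0},{"grip":0,"x":0,"y":0,"z":-30,"rx":0,"ry":0,"rz":0},{"grip":0,"x":0,"y":0,"z":-30,"rx":0,"ry":0,"rz":0},{"grip":0,"x":0,"y":0,"z":-25,"rx":0,"ry":0,"rz":0},{"grip":0,"x":0,"y":0,"z":0,"rx":0,"ry":0,"rz":0},{"grip":0,"x":0,"y":0,"z":0,"rx":0,"ry":0,"rz":0}]';python3 - <<'E'
from h import *
s=read_camera("scene")["frame"]
a=cv2.resize(s[190:340,110:310],None,fx=4,fy=4,interpolation=cv2.INTER_CUBIC)
cv2.imwrite("pics/b4.png",a[:,:,::-1])
E
```

```text
time: 8.33
eef_pos: [0.5492, -0.1439, 0.2044]
tcp_rot: [0.997, -0.083, -0.0, -0.0]
contact_force: [0.4, -0.1, 0.2]
opening: 1.0
time: 8.83
eef_pos: [0.5498, -0.1442, 0.3066]
tcp_rot: [0.997, -0.083, 0.002, 0.001]
contact_force: [0.2, 1.2, -0.6]
opening: 0.999
```

View pics/b4.png

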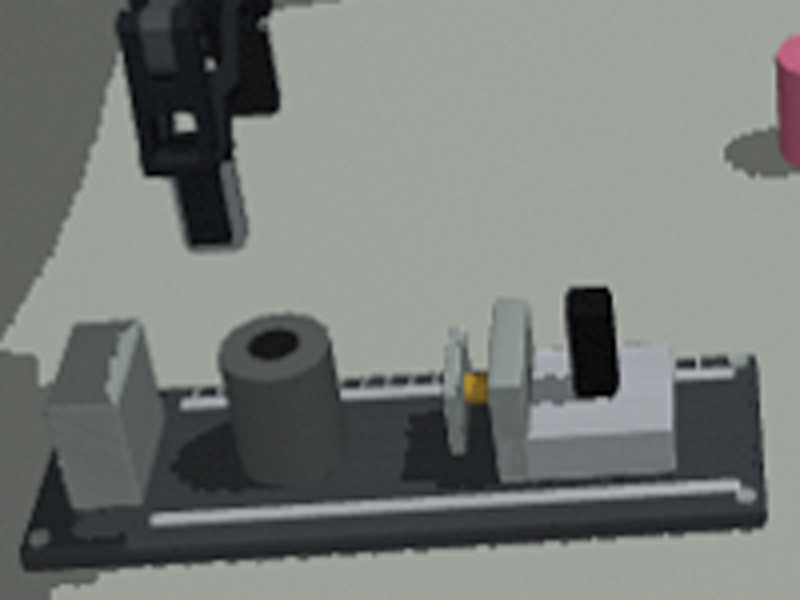

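```bash
python3 - <<'E'
from h import *
from d import delta
S=read_camera("scene");g=np.array([.5568,-.099]);a=-.170
R=np.array([[np.cos(a),-np.sin(a)],[np.sin(a),np.cos(a)]])
w=at(S,(110+275/4,190+346/4),.067);print("sleeve",w,R.T@(w[:2]-g))
p=g+R@[0,.078];delta([*p,.145]);print(p)
E
```

```text
sleeve [ 0.54936915 -0.14172648  0.067     ] [-9.51694496e-05 -4.33677380e-02]
xang -9.50068376330015 tilt [-0.00160106  0.00073325] grasp [ 0.54856396 -0.14361502  0.1484078 ] open 1.001475608585965 F [ 0.2  0.1 -0.5] t 8.9333
tool shift mm [   0.8 -123.4    3.5]
[ 0.56999622 -0.02212439]
```

Sleeve stands at gauge x ≈ 0, y ≈ -43 mm, as planned. Next I move over the tab.

```bash
python3 -m jog '[{"grip":0,"x":0.8,"y":-15,"z":0,"rx":0,"ry":0,"rz":0},{"grip":0,"x":0,"y":-22,"z":0,"rx":0,"ry":0,"rz":0},{"grip":0,"x":0,"y":-25,"z":0,"rx":0,"ry":0,"rz":0},{"grip":0,"x":0,"y":-25,"z":0,"rx":0,"ry":0,"rz":0},{"grip":0,"x":0,"y":-22,"z":0,"rx":0,"ry":0,"rz":0},{"grip":0,"x":0,"y":-14.4,"z":0,"rx":0,"ry":0,"rz":0},{"grip":0,"x":0,"y":0,"z":0,"rx":0,"ry":0,"rz":0},{"grip":0,"x":0,"y":0,"z":0,"rx":0,"ry":0,"rz":0}]'; python3 d.py .570 -.0221 .068;python3 - <<'E'
from h import *
s=read_camera("scene")["frame"]
a=cv2.resize(s[170:350,110:350],None,fx=3,fy=3,interpolation=cv2.INTER_CUBIC)
cv2.imwrite("pics/b5.png",a[:,:,::-1])
E
```

```text
time: 9.6
eef_pos: [0.5699, -0.0217, 0.3024]
tcp_rot: [0.997, -0.082, -0.002, -0.0]
contact_force: [-0.0, 0.5, -0.2]
opening: 1.0
xang -9.405088814496239 tilt [-0.00353937  0.00041784] grasp [ 0.5693474  -0.02163932  0.14744531] open 1.0004897042522731 F [-0.   0.5 -0.2] t 9.6
tool shift mm [ 0.5  0.4 79.4]
```

View pics/b5.png

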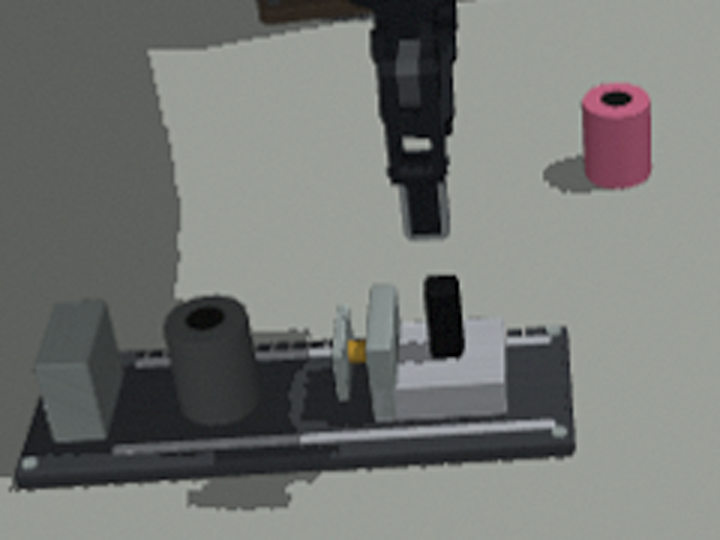

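```bash
python3 -m jog '[{"grip":0,"x":0.5,"y":0,"z":15,"rx":0,"ry":0,"rz":0},{"grip":0,"x":0,"y":0,"z":20,"rx":0,"ry":0,"rz":0},{"grip":0,"x":0,"y":0,"z":20,"rx":0,"ry":0,"rz":0},{"grip":0,"x":0,"y":0,"z":15,"rx":0,"ry":0,"rz":0},{"grip":0,"x":0,"y":0,"z":9,"rx":0,"ry":0,"rz":0},{"grip":0,"x":0,"y":0,"z":0,"rx":0,"ry":0,"rz":0},{"grip":0,"x":0,"y":0,"z":0,"rx":0,"ry":0,"rz":0},{"grip":0,"x":0,"y":0,"z":0,"rx":0,"ry":0,"rz":0}]'; python3 d.py .570 -.0221 .068;python3 - <<'E'
from h import *
s=read_camera("scene")["frame"]
a=cv2.resize(s[170:350,110:350],None,fx=3,fy=3,interpolation=cv2.INTER_CUBIC)
cv2.imwrite("pics/b6.png",a[:,:,::-1])
E
```

```text
time: 10.32
eef_pos: [0.5714, -0.023, 0.2264]
tcp_rot: [0.997, -0.083, 0.001, 0.0]
contact_force: [0.2, 0.1, 1.3]
opening: 0.998
xang -9.532232484631114 tilt [ 0.00165403 -0.00042228] grasp [ 0.57165382 -0.02303107  0.07139617] open 0.998280426996049 F [0.2 0.1 1.3] t 10.3167
tool shift mm [-1.5 -0.6  3.4]
```

View pics/b6.png

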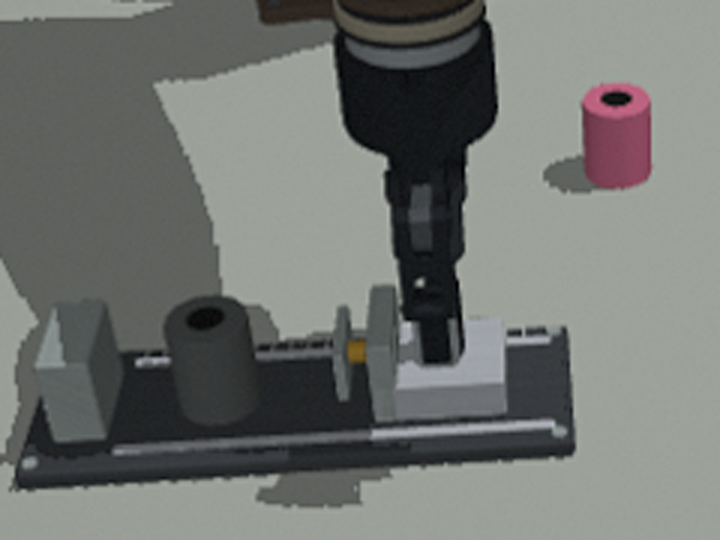

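Front finger at crop (438,345) covers the tab, behind the jaw's plate (382). Closing gently.

```bash
python3 -m jog '[{"grip":0.95,"x":-1.5,"y":0,"z":2,"rx":0,"ry":0,"rz":0},{"grip":0.95,"x":0,"y":0,"z":0,"rx":0,"ry":0,"rz":0},{"grip":0.95,"x":0,"y":0,"z":0,"rx":0,"ry":0,"rz":0},{"grip":0.95,"x":0,"y":0,"z":0,"rx":0,"ry":0,"rz":0},{"grip":0.95,"x":0,"y":0,"z":0,"rx":0,"ry":0,"rz":0},{"grip":0.95,"x":0,"y":0,"z":0,"rx":0,"ry":0,"rz":0},{"grip":0.95,"x":0,"y":0,"z":0,"rx":0,"ry":0,"rz":0},{"grip":0.95,"x":0,"y":0,"z":0,"rx":0,"ry":0,"rz":0}]' 40;python3 -m jog '[{"grip":0.95,"x":0,"y":0,"z":0,"rx":0,"ry":0,"rz":0},{"grip":0.95,"x":0,"y":0,"z":0,"rx":0,"ry":0,"rz":0},{"grip":0.95,"x":0,"y":0,"z":0,"rx":0,"ry":0,"rz":0}]'; python3 d.py .570 -.0221 .068
```

```text
time: 11.03
eef_pos: [0.57, -0.0223, 0.2239]
tcp_rot: [0.997, -0.083, 0.001, 0.0]
contact_force: [4.7, -0.2, -0.7]
opening: 0.204
time: 11.28
eef_pos: [0.57, -0.0223, 0.2239]
tcp_rot: [0.997, -0.083, 0.001, 0.0]
contact_force: [5.5, -0.5, -1.7]
opening: 0.204
xang -9.513943998443777 tilt [ 0.00243001 -0.00025908] grasp [ 0.57034539 -0.02229566  0.06885298] open 0.20394412166500026 F [ 5.5 -0.5 -1.7] t 11.2833
tool shift mm [ 0.  -0.2  0.9]
```

```bash
python3 -m jog '[{"grip":0.95,"x":0,"y":4,"z":0,"rx":0,"ry":0,"rz":0},{"grip":0.95,"x":0,"y":6,"z":0,"rx":0,"ry":0,"rz":0},{"grip":0.95,"x":0,"y":6,"z":0,"rx":0,"ry":0,"rz":0},{"grip":0.95,"x":0,"y":6,"z":0,"rx":0,"ry":0,"rz":0},{"grip":0.95,"x":0,"y":6,"z":0,"rx":0,"ry":0,"rz":0},{"grip":0.95,"x":0,"y":5,"z":0,"rx":0,"ry":0,"rz":0},{"grip":0.95,"x":0,"y":2,"z":0,"rx":0,"ry":0,"rz":0},{"grip":0.95,"x":0,"y":0,"z":0,"rx":0,"ry":0,"rz":0}]'; python3 -m jog '[{"grip":0.95,"x":0,"y":4,"z":0,"rx":0,"ry":0,"rz":0},{"grip":0.95,"x":0,"y":4,"z":0,"rx":0,"ry":0,"rz":0},{"grip":0.95,"x":0,"y":4,"z":0,"rx":0,"ry":0,"rz":0},{"grip":0.95,"x":0,"y":4,"z":0,"rx":0,"ry":0,"rz":0},{"grip":0.95,"x":0,"y":4,"z":0,"rx":0,"ry":0,"rz":0},{"grip":0.95,"x":0,"y":4,"z":0,"rx":0,"ry":0,"rz":0},{"grip":0.95,"x":0,"y":2,"z":0,"rx":0,"ry":0,"rz":0},{"grip":0.95,"x":0,"y":0,"z":0,"rx":0,"ry":0,"rz":0}]';python3 d.py .570 -.0221 .068;python3 - <<'E'
from h import *
s=read_camera("scene")["frame"]
a=cv2.resize(s[200:340,110:310],None,fx=4,fy=4,interpolation=cv2.INTER_CUBIC)
cv2.imwrite("pics/b7.png",a[:,:,::-1])
E
```

```text
time: 11.95
eef_pos: [0.5642, -0.0562, 0.2238]
tcp_rot: [0.997, -0.083, 0.001, -0.001]
contact_force: [6.1, 4.2, -0.8]
opening: 0.202
time: 12.62
eef_pos: [0.56, -0.0815, 0.2239]
tcp_rot: [0.997, -0.083, 0.001, -0.001]
contact_force: [6.2, 4.9, -0.8]
opening: 0.204
xang -9.547619829446374 tilt [0.00279429 0.00246101] grasp [ 0.56040594 -0.08109486  0.06886578] open 0.20381565944040875 F [ 6.2  4.9 -0.8] t 12.6167
tool shift mm [  0.  -60.2   1. ]
```

View pics/b7.png

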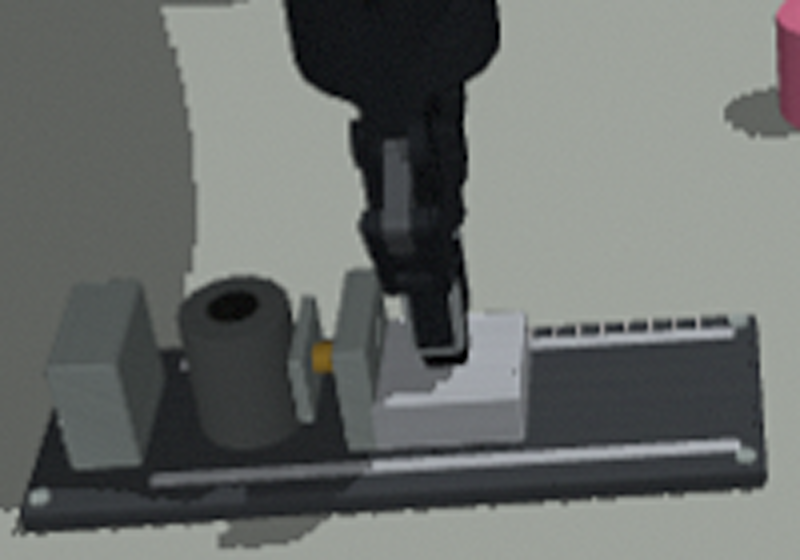

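```bash
cat > q.py <<'E'
from h import *
S=read_camera("scene");g=np.array([.5568,-.099]);a=-.170
R=np.array([[np.cos(a),-np.sin(a)],[np.sin(a),np.cos(a)]])
G=lambda px,z:(R.T@(at(S,(110+px[0]/4,200+px[1]/4),z)[:2]-g)).round(4)
E
python3 - <<'E'
from q import *
print("sleeve",G((233,306),.067))
print("body back top corners",G((526,318),.037),G((524,398),.037))
# initial (b4/c3 crop had row offset 190 => subtract 40)
print("initial body back",G((671,344-40),.037),G((674,427-40),.037))
print("fixed jaw face top",G((134,281),.064),G((121,362),.064))
print("plate front top edge", G((370,270),.063),G((337,355),.063),"back",G((385,270),.063))
E
```

```text
sleeve [-0.0016 -0.0599]
body back top corners [-0.0225  0.0506] [0.0285 0.0521]
initial body back [-0.0264  0.1097] [0.0271 0.1105]
fixed jaw face top [-0.026  -0.1034] [ 0.026  -0.0989]
plate front top edge [-0.0259 -0.0095] [ 0.0279 -0.0167] back [-0.0254 -0.0035]
```

```bash
python3 -m jog '[{"grip":0.95,"x":0,"y":3,"z":0,"rx":0,"ry":0,"rz":0},{"grip":0.95,"x":0,"y":3,"z":0,"rx":0,"ry":0,"rz":0},{"grip":0.95,"x":0,"y":3,"z":0,"rx":0,"ry":0,"rz":0},{"grip":0.95,"x":0,"y":3,"z":0,"rx":0,"ry":0,"rz":0},{"grip":0.95,"x":0,"y":2,"z":0,"rx":0,"ry":0,"rz":0},{"grip":0.95,"x":0,"y":1,"z":0,"rx":0,"ry":0,"rz":0},{"grip":0.95,"x":0,"y":0,"z":0,"rx":0,"ry":0,"rz":0}]';python3 -m jog '[{"grip":0.95,"x":0,"y":1,"z":0,"rx":0,"ry":0,"rz":0},{"grip":0.95,"x":0,"y":1,"z":0,"rx":0,"ry":0,"rz":0},{"grip":0.95,"x":0,"y":1,"z":0,"rx":0,"ry":0,"rz":0},{"grip":0.95,"x":0,"y":0,"z":0,"rx":0,"ry":0,"rz":0}]';python3 d.py .570 -.0221 .068;python3 - <<'E'
from h import *
s=read_camera("scene")["frame"]
a=cv2.resize(s[200:340,110:310],None,fx=4,fy=4,interpolation=cv2.INTER_CUBIC)
cv2.imwrite("pics/b8.png",a[:,:,::-1])
E
```

```text
time: 13.3
eef_pos: [0.5575, -0.096, 0.2238]
tcp_rot: [0.997, -0.083, 0.001, -0.002]
contact_force: [6.4, 4.7, -1.1]
opening: 0.204
time: 13.63
eef_pos: [0.557, -0.0988, 0.2238]
tcp_rot: [0.997, -0.083, 0.001, -0.002]
contact_force: [6.5, 6.6, -0.6]
opening: 0.2
xang -9.538719657296697 tilt [0.00266672 0.00306895] grasp [ 0.55745194 -0.09832759  0.06881768] open 0.19969662431583798 F [ 6.5  6.6 -0.6] t 13.6333
tool shift mm [  0.1 -77.8   1.1]
```

View pics/b8.png

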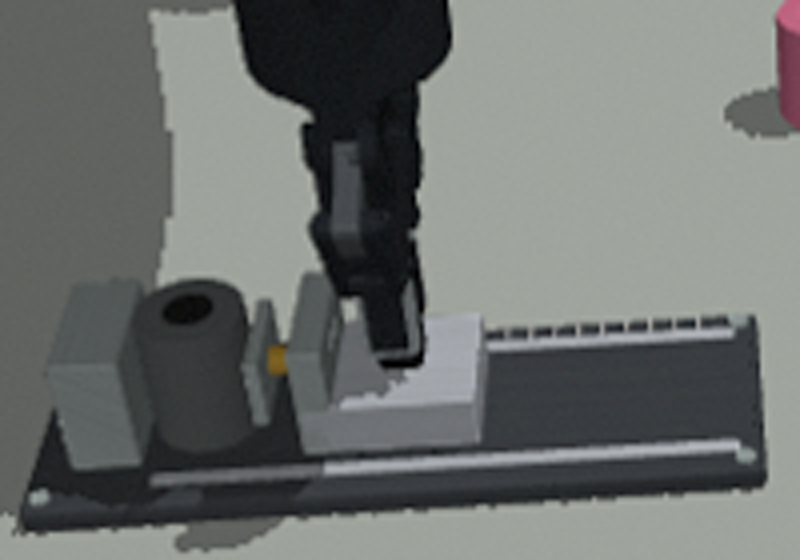

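```bash
for i in 1; do python3 -m jog '[{"grip":0.95,"x":0,"y":1,"z":0,"rx":0,"ry":0,"rz":0},{"grip":0.95,"x":0,"y":1,"z":0,"rx":0,"ry":0,"rz":0},{"grip":0.95,"x":0,"y":0,"z":0,"rx":0,"ry":0,"rz":0}]'; python3 -m jog '[{"grip":0.95,"x":0,"y":1,"z":0,"rx":0,"ry":0,"rz":0},{"grip":0.95,"x":0,"y":1,"z":0,"rx":0,"ry":0,"rz":0},{"grip":0.95,"x":0,"y":0,"z":0,"rx":0,"ry":0,"rz":0}]';done; python3 - <<'E'
from h import *
s=read_camera("scene")["frame"]
a=cv2.resize(s[200:340,110:310],None,fx=4,fy=4,interpolation=cv2.INTER_CUBIC)
cv2.imwrite("pics/b9.png",a[:,:,::-1])
E
```

```text
time: 13.93
eef_pos: [0.5568, -0.1006, 0.2238]
tcp_rot: [0.997, -0.083, 0.001, -0.002]
contact_force: [7.3, 7.7, -0.7]
opening: 0.204
time: 14.18
eef_pos: [0.5564, -0.1024, 0.2238]
tcp_rot: [0.997, -0.083, 0.001, -0.002]
contact_force: [7.2, 8.1, -0.5]
opening: 0.206
```

View pics/b9.png

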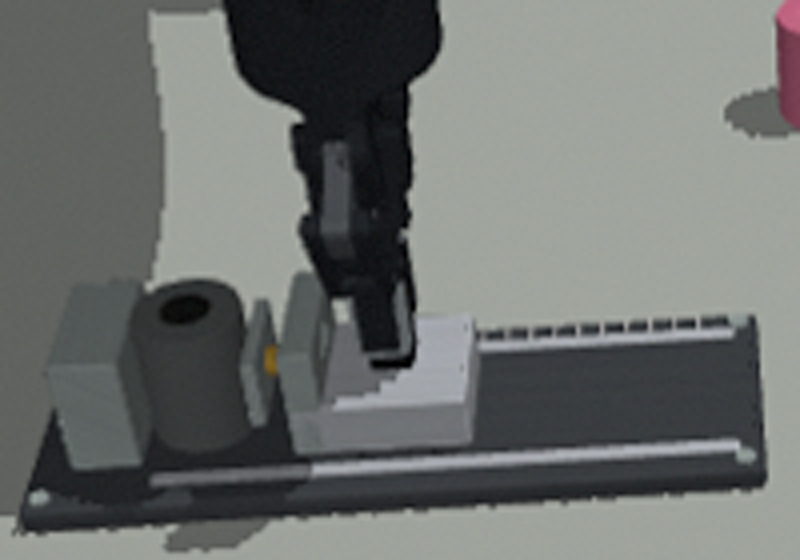

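The pad-to-plate gap (orange) shrank from about 22 to 13 crop px while the sleeve moved only about 3 px, so the pad has started to give. I'll go 2 mm more.

```bash
python3 -m jog '[{"grip":0.95,"x":0,"y":1,"z":0,"rx":0,"ry":0,"rz":0},{"grip":0.95,"x":0,"y":1,"z":0,"rx":0,"ry":0,"rz":0},{"grip":0.95,"x":0,"y":0,"z":0,"rx":0,"ry":0,"rz":0},{"grip":0.95,"x":0,"y":0,"z":0,"rx":0,"ry":0,"rz":0}]'; python3 - <<'E'
from h import *
s=read_camera("scene")["frame"]
a=cv2.resize(s[200:340,110:310],None,fx=4,fy=4,interpolation=cv2.INTER_CUBIC)
cv2.imwrite("pics/b10.png",a[:,:,::-1])
E
```

```text
time: 14.57
eef_pos: [0.5561, -0.1042, 0.2238]
tcp_rot: [0.997, -0.083, 0.001, -0.002]
contact_force: [7.8, 8.6, 0.1]
opening: 0.201
```

View pics/b10.png

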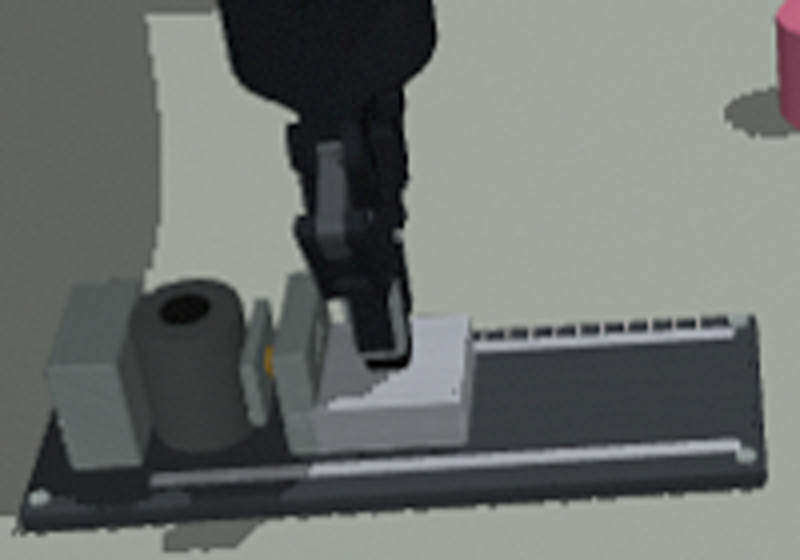

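The sleeve stayed still at (183,308) and the gap narrowed to about 9 px, so the pad is in by roughly 5 mm. Releasing and lifting.

```bash
python3 -m jog '[{"grip":0.5,"x":0,"y":0,"z":0,"rx":0,"ry":0,"rz":0},{"grip":0.3,"x":0,"y":0,"z":0,"rx":0,"ry":0,"rz":0},{"grip":0.2,"x":0,"y":0,"z":0,"rx":0,"ry":0,"rz":0},{"grip":0.2,"x":0,"y":0,"z":0,"rx":0,"ry":0,"rz":0},{"grip":0.2,"x":0,"y":0,"z":0,"rx":0,"ry":0,"rz":0}]'; python3 -m jog '[{"grip":0.2,"x":0,"y":0,"z":-10,"rx":0,"ry":0,"rz":0},{"grip":0.2,"x":0,"y":0,"z":-25,"rx":0,"ry":0,"rz":0},{"grip":0.2,"x":0,"y":0,"z":-30,"rx":0,"ry":0,"rz":0},{"grip":0.2,"x":0,"y":0,"z":-30,"rx":0,"ry":0,"rz":0},{"grip":0.2,"x":0,"y":0,"z":-25,"rx":0,"ry":0,"rz":0},{"grip":0.2,"x":0,"y":0,"z":0,"rx":0,"ry":0,"rz":0},{"grip":0.2,"x":0,"y":0,"z":0,"rx":0,"ry":0,"rz":0},{"grip":0.2,"x":0,"y":0,"z":0,"rx":0,"ry":0,"rz":0}]'; python3 - <<'E'
from h import *
s=read_camera("scene")["frame"]
a=cv2.resize(s[200:340,110:310],None,fx=4,fy=4,interpolation=cv2.INTER_CUBIC)
cv2.imwrite("pics/b11.png",a[:,:,::-1]);cv2.imwrite("pics/b12.png",s[:,:,::-1])
E
```

```text
time: 15.03
eef_pos: [0.5551, -0.1062, 0.2233]
tcp_rot: [0.997, -0.083, -0.0, -0.0]
contact_force: [-0.2, -0.7, 0.6]
opening: 0.799
time: 15.7
eef_pos: [0.555, -0.106, 0.3433]
tcp_rot: [0.997, -0.083, -0.0, -0.0]
contact_force: [0.1, 0.5, -0.5]
opening: 0.801
```

View pics/b11.png

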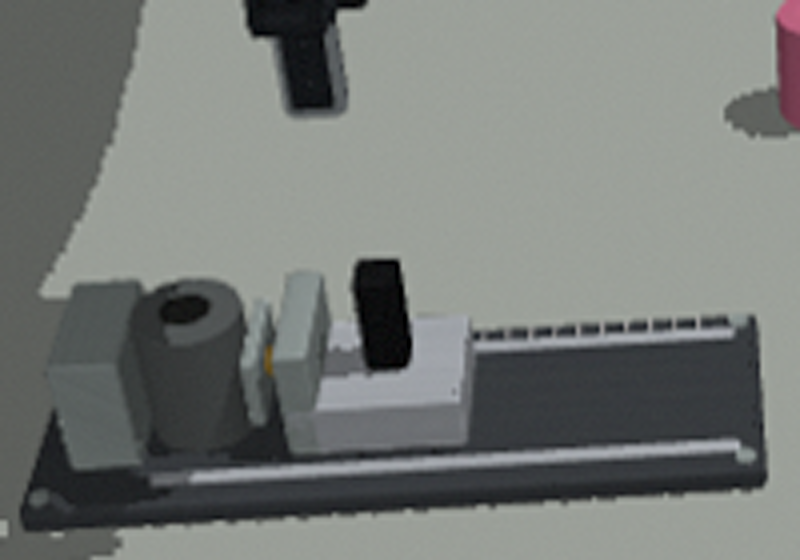

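View pics/b12.png

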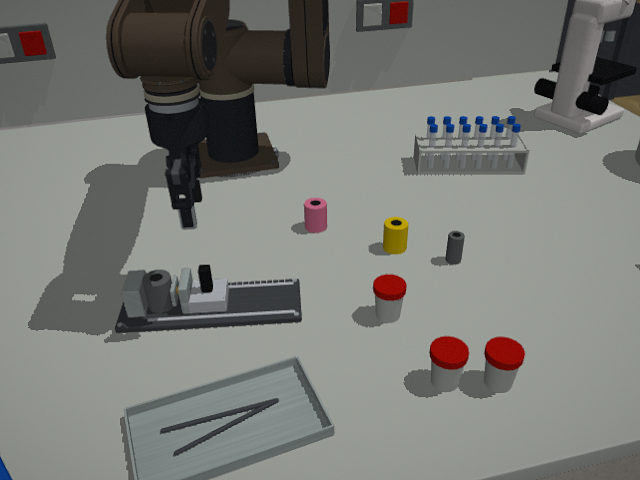

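```bash
python3 - <<'E'
from q import *
print("sleeve",G((185,309),.067))
print("body back",G((471,320),.037),G((467,402),.037))
print("tab top",G((380,264),.082))
# side gap: pad face top corner
print("pad front top (z=.055)",G((268,303),.055), "plate front", G((290,272),.063))
E
```

```text
sleeve [-0.0014 -0.0785]
body back [-0.0232  0.0282] [0.0289 0.03  ]
tab top [-0.0034 -0.0008]
pad front top (z=.055) [-0.0184 -0.0505] plate front [-0.0276 -0.0417]
```

```bash
python3 -c "
from plant import sign_off,get_state
s=get_state();print(s['time'],s['contact_force'].round(1));print(sign_off())"
```

```text
15.8 [-0.7  0.5 -0.6]
the job is handed in; nothing more can be done
None
```

The wide grey sleeve is in the gauge, clamped against the fixed jaw, and I handed the job in at 15.8 s. The hand-in gives no verdict.

I stood the sleeve upright on the bed at gauge y ≈ -43 mm and let go. I then gripped the tab, slid the jaw about 81 mm shut in small steps, let go and lifted clear.

Last checks, all from the scene camera and the force readings:
- **Sleeve position:** it stands upright at gauge x ≈ -1 mm, y ≈ -78.5 mm, which puts it against the fixed jaw.
- **Jaw and pad:** the jaw is at about -1 to -3 mm, and the pad is in by about 4 mm. The image estimates of jaw position differ by about 2 mm. Sliding force rose from 4.7 N to 8.6 N as the pad gave, well under the 30 N limit.
- **Bystanders:** the slim sleeve is where it started. The gripper is clear of everything, about 12 cm above the gripping height.

The first two move commands were refused because every row has to list all its values. Nothing moved and no time passed.

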